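# Hook the carton insert into the packing jig

### The arm

A 7-joint arm with a two-finger parallel gripper is mounted at the origin on the work surface. World frame = base frame: x ahead of the robot, y to its left, z up, the work surface at z = 0. Lengths are in m, angles in degrees, forces in N, time in s.
With the tool pointing down it reaches from about 0.425 to 0.875 m from the base axis. Payload 4.7 kg.
Tool frame: the origin (TCP) lies at the very end of the fingers, on their centre line; the grasp point (between the pads) lies 19 mm behind it; z points along the fingers, y is the direction in which the jaws open and shut (so a half turn about z gives the same grasp; the last joint's range is limited). The gripper opens to 87 mm and grips with 3 to 60 N. Pads are 19 mm wide; open, the fingers measure 117 mm over their backs; the gripper's body (75 mm by 190 mm) begins 51 mm behind the grasp point.
Start: joints at [70.823, 18.392, -4.016, 83.108, 1.295, 78.541, -3.26], TCP at [0.222, -0.611, 0.223] pointing down, gripper open.
Joint ranges: [-163.93, 163.93], [-17.29, 119.83], [-79.2, 71.16], [3.27, 140.29], [-89.18, 269.18], [5.43, 117.66], [-154.24, 154.24]. Speed limits (degrees/s): [147.25, 147.25, 180, 180, 180, 180, 180].

### API

Orientations are given as [roll, pitch, yaw] about the fixed x, y, z axes, in that order (R = Rz(yaw) Ry(pitch) Rx(roll)).
In Python, from cell import sensors, imaging, ticket gives the robot as it stands.
- The arm moves only by the tool carry_out, never from a script. Its argument "plan" is a list of rows, each an object of numbers: "fingers": the closure, from -1 (fully open) to 1 (shut); "dx", "dy", "dz": the shift along the tool's x, y, z normalised to -1 to 1, where 1 is 0.03 m; "rx", "ry", "rz": the turn, a rotation vector about the tool's x, y, z normalised to -1 to 1, where 1 is 10 degrees. A call has 1 to 12 rows; each row shifts and turns the commanded pose from where the row before left it, along the tool's axes as they then stand; what a row does not reach is not made up. A row lasts 1/8 s, in which the tool goes at most 62.5 mm and 10.7 degrees, less where a joint would pass 70% of its speed; a pose out of reach is approached as far as the arm can. A call with a number of a shift or a turn outside -1 to 1 is refused whole. A call with a gripper value outside its range is refused whole. The fingers move at their own pace and stop on an object; "force" is the grip in N (left out, the last holds). Time passes only in rows, so rows that do not move let the fingers close. It gives the time, the measured TCP pose, the force and the opening at its end, in the units of the state.
- sensors.get_obs(): the state, without advancing time (a new reading comes with each control period).
- imaging.read_camera(name): name is "side" or "top"; returns a dict with "color" (384x512x3 uint8, red, green, blue), "mtx" (3x3 intrinsics, pixels), "extrinsics" (4x4, takes a point from world to camera coordinates). Camera axes: x right, y down, z forward; pixel columns grow to the right and rows downward; lengths in m; the calibration is good to about 2 mm. A picture is of the moment at which its call begins. There is no depth.
- ticket.sign_off(): hands the job in, once; it reports no verdict.
The state is a dict: "time_s": time; "qpos": joint angles; "joint_velocities": joint speeds; "effort": joint torques, N m; "tool_pos": TCP position; "tool_rot": TCP orientation; "force": force on the tool from outside, world axes, zero at the start; "wrist_torque": the same for the moment, N m; "grip_width": finger opening in m.
Only numpy, scipy, OpenCV 4.12 (cv2) and the standard library are available. Lean on these libraries where they do the work, as an engineer would, in place of code of your own. Each camera call takes 0.05 s, during which the arm holds its last target.

### The job

The next batch needs the green insert: fit it into the packing jig by hooking its steel tongue under the jig's yellow lip, then lowering the other end until the insert lies flat on the nest floor. Let go only once it is down, not letting it drop, and leave the orange insert and the bundle of cartons where they are.

Things in the scene. Friction and masses are not known exactly. Their poses are not given: they have to be found in the camera images.
- green_insert_grip (a point): Loose flat green plate, 130 mm (x) by 96 (y), 6 thick, 0.2-0.45 kg. Middle of it: an upright grip wall, 14 mm thick (x), 56 long (y), top 52 above the underside. Bare steel tongue strip 24 mm wide along its -x edge, which is 65 mm from the middle. Side ribs to 18 mm, at the +x corners posts to 24 mm above the underside. This point: in the grip wall, plate's middle, 32 above the underside; z up.
- jig_nest (a point): Fixed grey/aluminium jig; point: middle of the nest floor, 10 mm above table. Nest 142 (x) by 112 mm (y). At its -x end a wall with a yellow lip reaching 20 mm in over the full width, 18 mm above the floor, 6 thick. +x end: stop wall 16 high; y sides: rails 10 high; both 10 thick. Lip to stop wall 122 mm, so the insert enters tilted, tongue edge (-x) low. Seated, insert and jig axes agree.
- orange_insert_grip (a point): Orange plate, not wanted, loose, lying flat on the table; same shape and sizes as the green one. This point: in its grip wall, 32 mm above the underside.
- carton_bundle_mid (a point): Bundle of five small white cartons with blue stripes, 45 mm (x) by 110 mm (y) by 65 mm high, loose on the table. This point is its centre.
There are look-alikes about, which are no part of the job. Of the things that look like the part that bears green_insert_grip, the middle-sized one is meant.

How it is judged (in metres and radians):
On the way:
1. the green insert is lowered nearly flat in the nest (tilt under 6 degrees) with the fingers still on it (x of green_insert_grip in the frame of jig_nest between -0.015 and 0.015 m and y of green_insert_grip in the frame of jig_nest between -0.015 and 0.015 m and z of green_insert_grip in the frame of jig_nest below 0.042 m and angle between green_insert_grip's own z axis and vertical below 0.1 rad and contact force between the fingers and green_insert above 1 N), for 0.1 s.
At the end, for the whole second after the job is handed in: The green insert lies flat in the nest, tongue under the lip: its point within 12 mm (x) and 14 mm (y) of the nest's middle and 28 to 36 mm above the nest floor, tilted under 4 degrees, turned under 11 degrees from the jig, at rest and let go (x of green_insert_grip in the frame of jig_nest between -0.012 and 0.012 m and y of green_insert_grip in the frame of jig_nest between -0.014 and 0.014 m and z of green_insert_grip in the frame of jig_nest between 0.028 and 0.036 m and angle between green_insert_grip's own z axis and vertical below 0.07 rad and angle between the x axis of green_insert_grip and the x axis of jig_nest, either way round below 0.2 rad and linear speed of green_insert below 0.02 m/s); the robot touches nothing.
It fails at once if the orange insert is moved more than 30 mm (distance of orange_insert_grip from where it was at the start of the episode above 0.03 m).
It fails at once if the carton bundle is moved more than 30 mm (distance of carton_bundle_mid from where it was at the start of the episode above 0.03 m).
It also fails if it takes over 38 s, if anything falls off the work surface, if the arm or the gripper's body presses on something with over 40 N, if the wrist force passes 120 N, or if a joint passes its speed limit or range.

## Working session

There is one attempt and no reset: what is moved stays moved. The work goes in short steps, Python scripts to look and compute and a tool call to move; the robot and the scene stay as the last step left them, time stands still between calls to the robot, and variables do not carry over. Pictures are saved under pics/ and viewed, and the job is handed in when it is done.

Besides the shell and the picture viewer there is one more tool, called after "Emit:" as name([rows], argument=value, ...), one row to a line, values as JSON. carry_out: Moves the arm, as the interface text tells. Scaled input: -1 to 1 covers 0.03 m each way for a shift and 10 degrees each way for a turn. Its arguments: {"type":"object","properties":{"plan":{"type":"array"},"force":{"type":"number"}},"required":["plan"]}

```bash
ls; mkdir -p pics
python3 - <<'E'
from cell import sensors, imaging
import cv2,numpy as np
print(sensors.get_obs())
for n in ("side","top"):
    c=imaging.read_camera(n); cv2.imwrite(f"pics/{n}0.png",c["color"][:,:,::-1]); print(n,c["mtx"].tolist(),np.round(c["extrinsics"],4).tolist())
E
```

```text
pics
{'time_s': 0.0, 'qpos': array([70.82314634, 18.43943415, -4.01703368, 83.17509442,  1.29611011,
       78.5407222 , -3.25993595]), 'joint_velocities': array([ 0.0700209 ,  0.04108469,  0.03687946, -0.01439182,  0.10608123,
        0.02270402, -0.06252541]), 'effort': array([-1.06649820e-04, -4.91288853e+01, -4.03957246e-01, -3.12527061e+01,
       -6.38999976e-02,  4.36241738e-02,  1.89007865e-04]), 'tool_pos': array([ 0.22192098, -0.61035127,  0.2214558 ]), 'tool_rot': array([-1.79890062e+02,  6.37494176e-03,  1.99883249e+01]), 'force': array([ 0.01970662,  0.38667806, -0.02476314]), 'wrist_torque': array([-0.01257397,  0.01769198, -0.01705848]), 'grip_width': 0.08671260822302522}
side [[388.292269051353, 0.0, 251.2921262844557], [0.0, 388.292269051353, 188.21643851865312], [0.0, 0.0, 1.0]] [[-0.9386, -0.3448, 0.0156, 0.5141], [-0.1831, 0.4592, -0.8693, 0.2047], [0.2925, -0.8187, -0.4941, 0.647], [0.0, 0.0, 0.0, 1.0]]
top [[403.54803572378444, 0.0, 256.8434585326037], [0.0, 403.54803572378444, 195.13630432875533], [0.0, 0.0, 1.0]] [[0.004, -1.0, -0.003, -0.113], [-0.9944, -0.0036, -0.1059, 0.5869], [0.1059, 0.0034, -0.9944, 1.0299], [0.0, 0.0, 0.0, 1.0]]
```

View pics/side0.png

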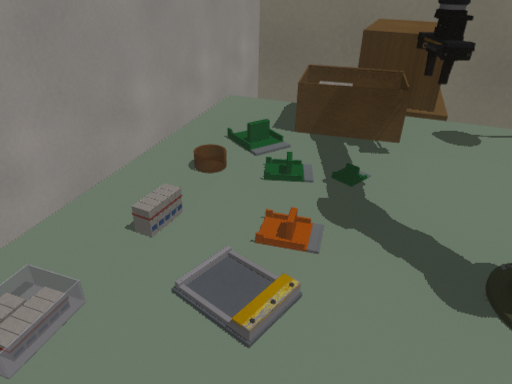

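View pics/top0.png

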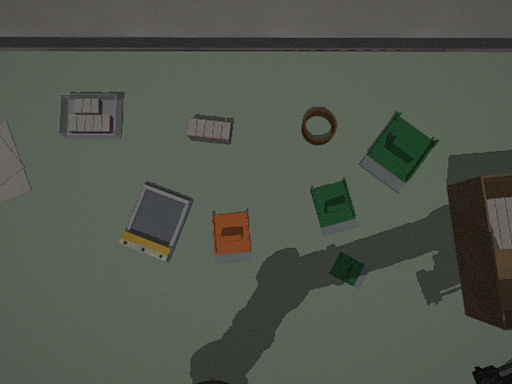

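```bash
cat > h.py <<'E'
import numpy as np,cv2
from cell import sensors, imaging
def ray(c,uv):
    K,E=c["mtx"],c["extrinsics"]; R,t=E[:3,:3],E[:3,3]
    d=R.T@np.linalg.solve(K,np.array([uv[0],uv[1],1.])); return -R.T@t,d
def onz(c,uv,z):
    o,d=ray(c,uv); return o+d*(z-o[2])/d[2]
def proj(c,p):
    q=c["extrinsics"][:3,:3]@np.array(p)+c["extrinsics"][:3,3]; q=c["mtx"]@q; return q[:2]/q[2]
def tri(c1,u1,c2,u2):
    o1,d1=ray(c1,u1);o2,d2=ray(c2,u2)
    s=np.linalg.lstsq(np.c_[d1,-d2],o2-o1,rcond=None)[0]
    a,b=o1+d1*s[0],o2+d2*s[1]; return (a+b)/2,np.linalg.norm(a-b)
E
python3 - <<'E'
from h import *
T=imaging.read_camera("top");S=imaging.read_camera("side")
for n,c in(("top",T),("side",S)):
    hsv=cv2.cvtColor(c["color"],cv2.COLOR_RGB2HSV)
    for col,lo,hi in(("green",(50,150,25),(85,255,255)),("orange",(5,190,120),(14,255,255)),("yellow",(18,150,100),(32,255,255))):
        m=cv2.inRange(hsv,lo,hi)
        m=cv2.morphologyEx(m,cv2.MORPH_CLOSE,np.ones((3,3)))
        for k in cv2.findContours(m,0,2)[0]:
            if cv2.contourArea(k)<80: continue
            r=cv2.minAreaRect(k); b=cv2.boxPoints(r)
            print(n,col,cv2.contourArea(k),np.round(r[0]),np.round(b).tolist())
            if n=="top":
                w=np.array([onz(c,p,.01)[:2] for p in b]);print("   ",w.mean(0).round(3),[round(float(np.linalg.norm(w[i]-w[i-1])),3) for i in range(2)],w.round(3).tolist())
t=T["color"][:,:,::-1]; s=S["color"][:,:,::-1]
br=lambda a:np.clip(a.astype(float)*1.8,0,255).astype(np.uint8)
cv2.imwrite("pics/c1.png",br(cv2.resize(t[165:250,295:385],None,fx=6,fy=6,interpolation=2)))
cv2.imwrite("pics/c2.png",br(cv2.resize(t[175:270,110:260],None,fx=5,fy=5,interpolation=2)))
cv2.imwrite("pics/c3.png",br(cv2.resize(s[145:190,250:325],None,fx=8,fy=8,interpolation=2)))
cv2.imwrite("pics/c4.png",br(cv2.resize(s[200:335,170:330],None,fx=4,fy=4,interpolation=2)))
E
```

```text
top green 513.5 [347. 268.] [[330.0, 273.0], [340.0, 252.0], [364.0, 264.0], [353.0, 285.0]]
    [ 0.397 -0.348] [0.067, 0.061] [[0.385, -0.304], [0.439, -0.332], [0.409, -0.392], [0.355, -0.364]]
top green 1196.5 [333. 203.] [[310.0, 189.0], [345.0, 180.0], [355.0, 217.0], [321.0, 226.0]]
    [ 0.57  -0.314] [0.103, 0.096] [[0.606, -0.255], [0.633, -0.347], [0.533, -0.373], [0.507, -0.281]]
top green 2187.5 [402. 147.] [[367.0, 154.0], [399.0, 112.0], [437.0, 140.0], [406.0, 183.0]]
    [ 0.722 -0.505] [0.128, 0.148] [[0.702, -0.41], [0.821, -0.499], [0.741, -0.601], [0.624, -0.511]]
top orange 158.0 [226. 220.] [[214.0, 215.0], [237.0, 213.0], [237.0, 225.0], [215.0, 227.0]]
    [ 0.523 -0.029] [0.031, 0.059] [[0.535, 0.002], [0.541, -0.057], [0.51, -0.06], [0.505, -0.001]]
top yellow 292.0 [145. 243.] [[121.0, 237.0], [124.0, 231.0], [170.0, 248.0], [167.0, 255.0]]
    [0.462 0.184] [0.132, 0.018] [[0.476, 0.249], [0.494, 0.243], [0.448, 0.119], [0.431, 0.125]]
side green 126.0 [296. 170.] [[286.0, 175.0], [290.0, 160.0], [306.0, 164.0], [302.0, 179.0]]
side green 169.0 [279. 165.] [[262.0, 165.0], [290.0, 151.0], [297.0, 166.0], [269.0, 179.0]]
side green 155.0 [264. 139.] [[246.0, 138.0], [279.0, 130.0], [281.0, 140.0], [249.0, 149.0]]
side orange 1047.5 [286. 224.] [[256.0, 235.0], [266.0, 199.0], [316.0, 214.0], [306.0, 249.0]]
side yellow 846.5 [264. 300.] [[232.0, 317.0], [286.0, 270.0], [297.0, 283.0], [242.0, 330.0]]
```

View pics/c1.png

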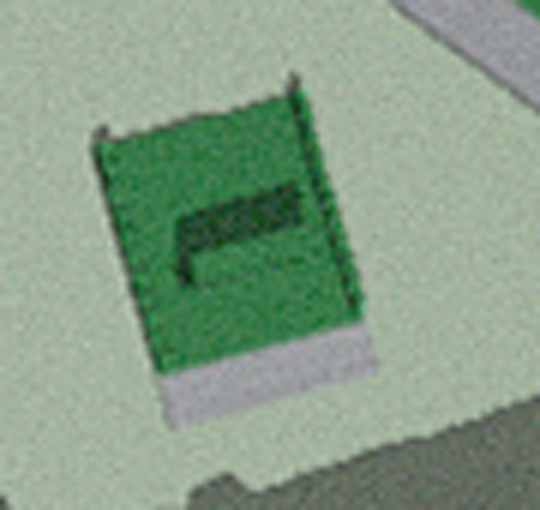

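View pics/c2.png

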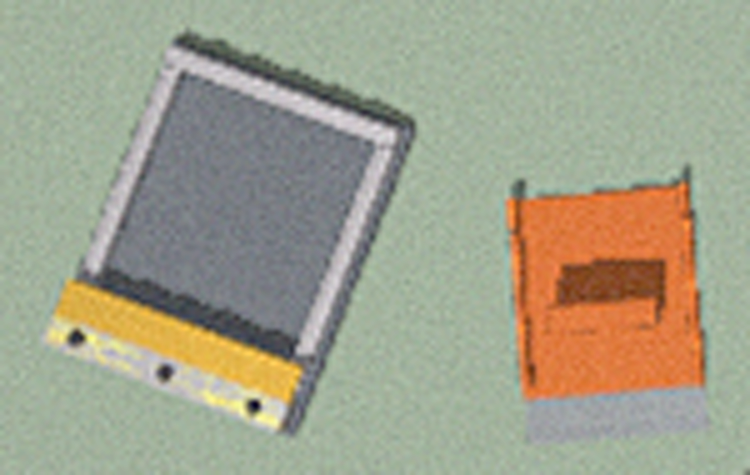

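View pics/c3.png

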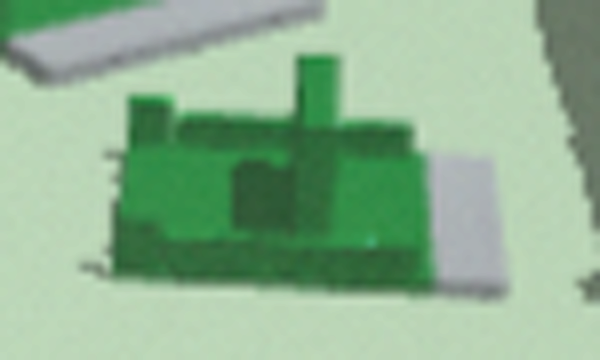

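View pics/c4.png

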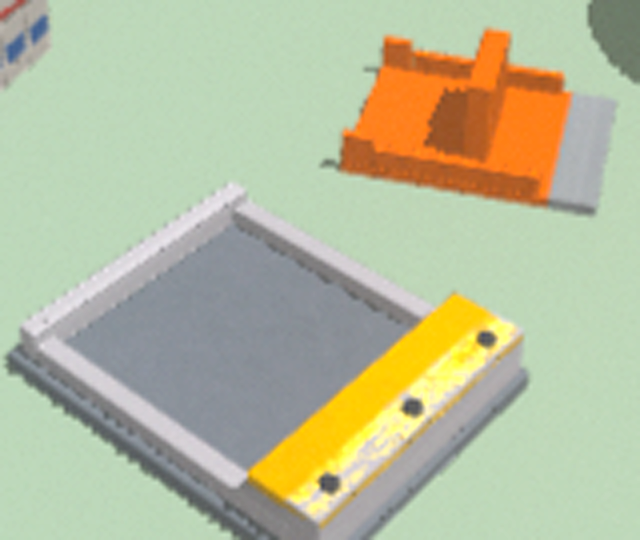

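Run:
```python
from h import *
T=imaging.read_camera("top");S=imaging.read_camera("side")
o,_=ray(T,(0,0));print("campos",o)
o,_=ray(S,(0,0));print("campos",o)
g=lambda x,y,s,ox,oy:((x+.5)/s-.5+ox,(y+.5)/s-.5+oy)
def show(name,pts,s,ox,oy,z,c=T):
    w=np.array([onz(c,g(*p,s,ox,oy),z)[:2] for p in pts]); print(name,w.round(4).tolist(),"L",np.linalg.norm(w[1]-w[0]).round(4),"ang of edge",np.degrees(np.arctan2(*(w[0]-w[1])[::-1])).round(2),"mid",w.mean(0).round(4)); return w
a=show("tongue T",[(170,428),(378,372)],6,295,165,.006)
b=show("far T",[(104,138),(296,96)],6,295,165,.006)
print("len",np.linalg.norm(a.mean(0)-b.mean(0)),"axis",np.degrees(np.arctan2(*(b.mean(0)-a.mean(0))[::-1])))
c=show("tongue S (near y-, far)",[(508,288),(494,156)],8,250,145,.006,S)
show("wall top S",[(338,57),(298,57)],8,250,145,.052,S)
show("far S",[(112,272),(128,150)],8,250,145,.006,S)
print("JIG")
l=show("lip in",[(68,280),(302,368)],5,110,175,.034)
show("lip out",[(43,343),(285,432)],5,110,175,.034)
f=show("stop in",[(180,72),(382,148)],5,110,175,.026)
show("stop out",[(176,42),(404,124)],5,110,175,.026)
print("lip-stop",np.linalg.norm(l.mean(0)-f.mean(0)),"axis",np.degrees(np.arctan2(*(f.mean(0)-l.mean(0))[::-1])))
show("lip in S",[(250,472),(458,294)],4,170,200,.034,S)
show("stop in S",[(40,330),(243,203)],4,170,200,.026,S)
```

```text
campos [ 0.47493577 -0.11442702  1.08591541]
campos [0.33068262 0.61296711 0.48958533]
tongue T [[0.4814, -0.287], [0.5066, -0.3797]] L 0.0961 ang of edge 105.16 mid [ 0.494  -0.3334]
far T [[0.611, -0.2591], [0.6303, -0.3456]] L 0.0887 ang of edge 102.6 mid [ 0.6206 -0.3024]
len 0.1303620440074136 axis 13.754835596979243
tongue S (near y-, far) [[0.4803, -0.2865], [0.5062, -0.3821]] L 0.0991 ang of edge 105.14 mid [ 0.4933 -0.3343]
wall top S [[0.5564, -0.3436], [0.5691, -0.3384]] L 0.0138 ang of edge -157.85 mid [ 0.5627 -0.341 ]
far S [[0.6047, -0.2487], [0.6287, -0.3379]] L 0.0924 ang of edge 105.07 mid [ 0.6167 -0.2933]
JIG
lip in [[0.493, 0.2362], [0.4481, 0.1133]] L 0.1309 ang of edge 69.95 mid [0.4705 0.1748]
lip out [[0.4604, 0.2479], [0.4153, 0.1212]] L 0.1345 ang of edge 70.43 mid [0.4379 0.1846]
stop in [[0.6031, 0.1838], [0.5631, 0.0759]] L 0.1151 ang of edge 69.68 mid [0.5831 0.1299]
stop out [[0.6191, 0.1865], [0.5759, 0.0646]] L 0.1294 ang of edge 70.47 mid [0.5975 0.1255]
lip-stop 0.12117993067252755 axis -21.751245296302912
lip in S [[0.492, 0.2363], [0.4462, 0.1143]] L 0.1303 ang of edge 69.41 mid [0.4691 0.1753]
stop in S [[0.607, 0.1908], [0.5601, 0.0818]] L 0.1187 ang of edge 66.74 mid [0.5835 0.1363]
```

```bash
cat > plan.py <<'E'
import numpy as np, json
from scipy.spatial.transform import Rotation as R, Slerp
def rot(rpy): return R.from_euler("xyz",rpy,degrees=True)
def plan(p0,r0,wps,maxs=.028,maxr=9.):
    """wps: list of (pos,rpy). prints rounded tool-frame rows; returns end pose"""
    p=np.array(p0,float); r=rot(r0)
    out=[]
    for P,Q in wps:
        P=np.array(P,float);q=rot(Q)
        n=max(1,int(np.ceil(max(np.linalg.norm(P-p)/maxs,np.degrees((r.inv()*q).magnitude())/maxr))))
        ps,rs=p.copy(),r; sl=Slerp([0,1],R.concatenate([r,q]))
        for i in range(1,n+1):
            tp=ps+(P-ps)*i/n; tr=sl(i/n)
            s=np.round(r.inv().apply(tp-p)/.03,2); w=np.round(np.degrees((r.inv()*tr).as_rotvec())/10,2)
            p=p+r.apply(s*.03); r=r*R.from_rotvec(np.radians(w*10))
            out.append({k:float(v) for k,v in zip(("dx","dy","dz","rx","ry","rz"),list(s)+list(w)) if v})
    for i in range(0,len(out),12): print(json.dumps(out[i:i+12]))
    print(len(out),"rows end",p.round(4),r.as_euler("xyz",degrees=True).round(2))
E
python3 - <<'E'
from plan import *
plan([.222,-.611,.2225],[180,0,20],[([.25,-.46,.2],[180,0,30]),([.557,-.3175,.13],[180,0,105])])
E
```

```text
[{"dx": 0.43, "dy": -0.74, "dz": 0.13, "rz": -0.17}, {"dx": 0.46, "dy": -0.72, "dz": 0.12, "rz": -0.16}, {"dx": 0.47, "dy": -0.71, "dz": 0.13, "rz": -0.17}, {"dx": 0.5, "dy": -0.69, "dz": 0.12, "rz": -0.17}, {"dx": 0.51, "dy": -0.68, "dz": 0.12, "rz": -0.16}, {"dx": 0.54, "dy": -0.66, "dz": 0.13, "rz": -0.17}, {"dx": 0.86, "dy": 0.08, "dz": 0.18, "rz": -0.58}, {"dx": 0.86, "dy": 0.16, "dz": 0.18, "rz": -0.57}, {"dx": 0.83, "dy": 0.25, "dz": 0.18, "rz": -0.58}, {"dx": 0.8, "dy": 0.33, "dz": 0.18, "rz": -0.58}, {"dx": 0.77, "dy": 0.41, "dz": 0.18, "rz": -0.57}, {"dx": 0.72, "dy": 0.48, "dz": 0.18, "rz": -0.58}]
[{"dx": 0.66, "dy": 0.56, "dz": 0.18, "rz": -0.58}, {"dx": 0.61, "dy": 0.61, "dz": 0.18, "rz": -0.58}, {"dx": 0.55, "dy": 0.68, "dz": 0.18, "rz": -0.57}, {"dx": 0.47, "dy": 0.73, "dz": 0.17, "rz": -0.58}, {"dx": 0.4, "dy": 0.77, "dz": 0.18, "rz": -0.58}, {"dx": 0.31, "dy": 0.81, "dz": 0.18, "rz": -0.57}, {"dx": 0.24, "dy": 0.83, "dz": 0.18, "rz": -0.58}]
19 rows end [ 0.5569 -0.3174  0.1301] [180.   0. 105.]
```

Three things could be taken for the green insert, given by top-view pixel:
- Small green plate at (347,268).
- Middle green plate at (333,205).
- Large green plate at (402,150).

The orange plate at (232,235) has the same shape but the wrong colour. I choose the one at (333,205). The crop shows the tongue on its low side, the posts and the grip wall, and it measures 130 x 96 mm, as described.

Emit:
carry_out([
  {"fingers": -1, "dx": 0.43, "dy": -0.74, "dz": 0.13, "rz": -0.17},
  {"dx": 0.46, "dy": -0.72, "dz": 0.12, "rz": -0.16},
  {"dx": 0.47, "dy": -0.71, "dz": 0.13, "rz": -0.17},
  {"dx": 0.5, "dy": -0.69, "dz": 0.12, "rz": -0.17},
  {"dx": 0.51, "dy": -0.68, "dz": 0.12, "rz": -0.16},
  {"dx": 0.54, "dy": -0.66, "dz": 0.13, "rz": -0.17},
  {"dx": 0.86, "dy": 0.08, "dz": 0.18, "rz": -0.58},
  {"dx": 0.86, "dy": 0.16, "dz": 0.18, "rz": -0.57},
  {"dx": 0.83, "dy": 0.25, "dz": 0.18, "rz": -0.58},
  {"dx": 0.8, "dy": 0.33, "dz": 0.18, "rz": -0.58},
  {"dx": 0.77, "dy": 0.41, "dz": 0.18, "rz": -0.57},
  {"dx": 0.72, "dy": 0.48, "dz": 0.18, "rz": -0.58},
])

```text
validation failed for argument at $.pl...
```

Emit:
carry_out([
  {"dx": 0.66, "dy": 0.56, "dz": 0.18, "rz": -0.58},
  {"dx": 0.61, "dy": 0.61, "dz": 0.18, "rz": -0.58},
  {"dx": 0.55, "dy": 0.68, "dz": 0.18, "rz": -0.57},
  {"dx": 0.47, "dy": 0.73, "dz": 0.17, "rz": -0.58},
  {"dx": 0.4, "dy": 0.77, "dz": 0.18, "rz": -0.58},
  {"dx": 0.31, "dy": 0.81, "dz": 0.18, "rz": -0.57},
  {"dx": 0.24, "dy": 0.83, "dz": 0.18, "rz": -0.58},
  {},
  {},
])

```text
validation failed for argument at $.pl...
```

Emit:
carry_out([
  {"fingers": -1, "dx": 0.43, "dy": -0.74, "dz": 0.13, "rx": 0, "ry": 0, "rz": -0.17},
])

```text
time_s: 0.42
tool_pos: [0.2256, -0.5867, 0.2183]
tool_rot: [180.0, 0.0, 21.6]
force: [-0.1, 0.0, -0.0]
grip_width: 0.0873
```

All seven keys are needed. I'll go on with the remaining rows.

Emit:
carry_out([
  {"fingers": -1, "dx": 0.46, "dy": -0.72, "dz": 0.12, "rx": 0, "ry": 0, "rz": -0.16},
  {"fingers": -1, "dx": 0.47, "dy": -0.71, "dz": 0.13, "rx": 0, "ry": 0, "rz": -0.17},
  {"fingers": -1, "dx": 0.5, "dy": -0.69, "dz": 0.12, "rx": 0, "ry": 0, "rz": -0.17},
  {"fingers": -1, "dx": 0.51, "dy": -0.68, "dz": 0.12, "rx": 0, "ry": 0, "rz": -0.16},
  {"fingers": -1, "dx": 0.54, "dy": -0.66, "dz": 0.13, "rx": 0, "ry": 0, "rz": -0.17},
  {"fingers": -1, "dx": 0.86, "dy": 0.08, "dz": 0.18, "rx": 0, "ry": 0, "rz": -0.58},
  {"fingers": -1, "dx": 0.86, "dy": 0.16, "dz": 0.18, "rx": 0, "ry": 0, "rz": -0.57},
  {"fingers": -1, "dx": 0.83, "dy": 0.25, "dz": 0.18, "rx": 0, "ry": 0, "rz": -0.58},
  {"fingers": -1, "dx": 0.8, "dy": 0.33, "dz": 0.18, "rx": 0, "ry": 0, "rz": -0.58},
  {"fingers": -1, "dx": 0.77, "dy": 0.41, "dz": 0.18, "rx": 0, "ry": 0, "rz": -0.57},
  {"fingers": -1, "dx": 0.72, "dy": 0.48, "dz": 0.18, "rx": 0, "ry": 0, "rz": -0.58},
])

```text
time_s: 1.8
tool_pos: [0.3927, -0.3937, 0.1675]
tool_rot: [180.0, 0.0, 64.8]
force: [-0.7, -0.7, 1.0]
grip_width: 0.0875
```

Emit:
carry_out([
  {"fingers": -1, "dx": 0.66, "dy": 0.56, "dz": 0.18, "rx": 0, "ry": 0, "rz": -0.58},
  {"fingers": -1, "dx": 0.61, "dy": 0.61, "dz": 0.18, "rx": 0, "ry": 0, "rz": -0.58},
  {"fingers": -1, "dx": 0.55, "dy": 0.68, "dz": 0.18, "rx": 0, "ry": 0, "rz": -0.57},
  {"fingers": -1, "dx": 0.47, "dy": 0.73, "dz": 0.17, "rx": 0, "ry": 0, "rz": -0.58},
  {"fingers": -1, "dx": 0.4, "dy": 0.77, "dz": 0.18, "rx": 0, "ry": 0, "rz": -0.58},
  {"fingers": -1, "dx": 0.31, "dy": 0.81, "dz": 0.18, "rx": 0, "ry": 0, "rz": -0.57},
  {"fingers": -1, "dx": 0.24, "dy": 0.83, "dz": 0.18, "rx": 0, "ry": 0, "rz": -0.58},
  {"fingers": -1, "dx": 0, "dy": 0, "dz": 0, "rx": 0, "ry": 0, "rz": 0},
])

```text
time_s: 2.8
tool_pos: [0.5585, -0.3151, 0.1295]
tool_rot: [180.0, -0.1, 105.2]
force: [0.5, -0.5, 0.3]
grip_width: 0.087
```

Run:
```python
from h import *
print(sensors.get_obs()["tool_pos"],sensors.get_obs()["tool_rot"],sensors.get_obs()["qpos"].round(1))
c=imaging.read_camera("side")["color"][:,:,::-1]
cv2.imwrite("pics/s1.png",cv2.resize(c[60:260,180:380],None,fx=3,fy=3))
```

```text
[ 0.55850176 -0.31514534  0.12949849] [ 1.79963868e+02 -1.07506135e-01  1.05159070e+02] [ 48.2  22.9 -26.8  90.2  10.7  69.5  34.6]
```

View pics/s1.png

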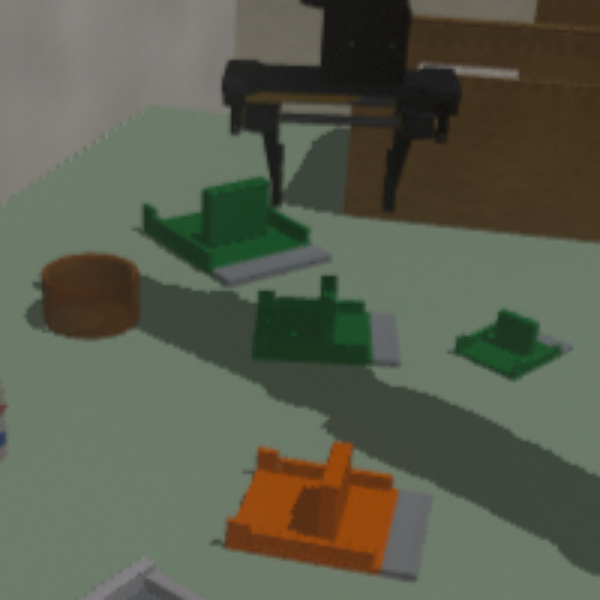

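Emit:
carry_out([
  {"fingers": -1, "dx": 0, "dy": 0, "dz": 0.8, "rx": 0, "ry": 0, "rz": 0},
  {"fingers": -1, "dx": 0, "dy": 0, "dz": 0.8, "rx": 0, "ry": 0, "rz": 0},
  {"fingers": -1, "dx": 0, "dy": 0, "dz": 0.8, "rx": 0, "ry": 0, "rz": 0},
  {"fingers": -1, "dx": 0, "dy": 0, "dz": 0.8, "rx": 0, "ry": 0, "rz": 0},
  {"fingers": -1, "dx": 0, "dy": 0, "dz": 0.6, "rx": 0, "ry": 0, "rz": 0},
  {"fingers": -1, "dx": 0, "dy": 0, "dz": 0, "rx": 0, "ry": 0, "rz": 0},
  {"fingers": -1, "dx": 0, "dy": 0, "dz": 0, "rx": 0, "ry": 0, "rz": 0},
])

```text
time_s: 3.72
tool_pos: [0.5576, -0.318, 0.0172]
tool_rot: [179.9, 0.1, 104.9]
force: [0.0, -0.2, -0.2]
grip_width: 0.0867
```

Emit:
carry_out([
  {"fingers": 1, "dx": 0, "dy": 0, "dz": 0, "rx": 0, "ry": 0, "rz": 0},
  {"fingers": 1, "dx": 0, "dy": 0, "dz": 0, "rx": 0, "ry": 0, "rz": 0},
  {"fingers": 1, "dx": 0, "dy": 0, "dz": 0, "rx": 0, "ry": 0, "rz": 0},
  {"fingers": 1, "dx": 0, "dy": 0, "dz": 0, "rx": 0, "ry": 0, "rz": 0},
  {"fingers": 1, "dx": 0, "dy": 0, "dz": 0, "rx": 0, "ry": 0, "rz": 0},
  {"fingers": 1, "dx": 0, "dy": 0, "dz": 0, "rx": 0, "ry": 0, "rz": 0},
  {"fingers": 1, "dx": 0, "dy": 0, "dz": 0, "rx": 0, "ry": 0, "rz": 0},
  {"fingers": 1, "dx": 0, "dy": 0, "dz": 0, "rx": 0, "ry": 0, "rz": 0},
], force=35)

```text
time_s: 4.72
tool_pos: [0.5571, -0.3175, 0.0161]
tool_rot: [-180.0, 0.0, 105.0]
force: [0.3, -0.0, -1.2]
grip_width: 0.0147
```

```bash
cat > tgt.py <<'E'
import numpy as np
from scipy.spatial.transform import Rotation as R
J=np.array([.517,.157,.010]); PSI=-20.
OFF=[.065,0,.016]
def tcp(tx,ty,tz,th,J=J,PSI=PSI,OFF=OFF):
    Rz=R.from_euler("z",PSI,degrees=True)
    p=J+Rz.apply([tx/1000,ty/1000,tz/1000])+(Rz*R.from_euler("y",-th,degrees=True)).apply(OFF)
    return p,[180-th,0,90+PSI]
E
python3 - <<'E'
from plan import *; from tgt import *
a=tcp(-43,0,60,15); print(a, tcp(-43,0,4,15))
plan([.557,-.3175,.0155],[180,0,105],[([.557,-.3175,.155],[180,0,105]),([.53,-.1,.16],[180,0,90]),a],maxs=.027)
E
```

```text
(array([0.53170062, 0.15164941, 0.10227805]), [165, 0, 70.0]) (array([0.53170062, 0.15164941, 0.04627805]), [165, 0, 70.0])
[{"dz": -0.78}, {"dz": -0.77}, {"dz": -0.78}, {"dz": -0.77}, {"dz": -0.78}, {"dz": -0.77}, {"dx": 0.8, "dy": 0.11, "dz": -0.02, "rz": 0.17}, {"dx": 0.81, "dy": 0.09, "dz": -0.02, "rz": 0.16}, {"dx": 0.81, "dy": 0.07, "dz": -0.02, "rz": 0.17}, {"dx": 0.81, "dy": 0.04, "dz": -0.01, "rz": 0.17}, {"dx": 0.81, "dy": 0.01, "dz": -0.02, "rz": 0.16}, {"dx": 0.81, "dz": -0.02, "rz": 0.17}]
[{"dx": 0.82, "dy": -0.03, "dz": -0.02, "rz": 0.17}, {"dx": 0.81, "dy": -0.05, "dz": -0.02, "rz": 0.16}, {"dx": 0.8, "dy": -0.08, "dz": -0.02, "rz": 0.17}, {"dx": 0.84, "dy": 0.01, "dz": 0.19, "rx": -0.15, "ry": -0.03, "rz": 0.2}, {"dx": 0.84, "dy": -0.03, "dz": 0.19, "rx": -0.15, "ry": -0.02, "rz": 0.2}, {"dx": 0.84, "dy": -0.07, "dz": 0.18, "rx": -0.15, "ry": -0.03, "rz": 0.2}, {"dx": 0.83, "dy": -0.09, "dz": 0.18, "rx": -0.14, "ry": -0.02, "rz": 0.2}, {"dx": 0.84, "dy": -0.13, "dz": 0.17, "rx": -0.15, "ry": -0.03, "rz": 0.19}, {"dx": 0.83, "dy": -0.17, "dz": 0.17, "rx": -0.15, "ry": -0.03, "rz": 0.2}, {"dx": 0.82, "dy": -0.19, "dz": 0.15, "rx": -0.15, "ry": -0.02, "rz": 0.2}, {"dx": 0.82, "dy": -0.23, "dz": 0.15, "rx": -0.15, "ry": -0.03, "rz": 0.2}, {"dx": 0.81, "dy": -0.26, "dz": 0.13, "rx": -0.15, "ry": -0.03, "rz": 0.2}]
[{"dx": 0.8, "dy": -0.29, "dz": 0.13, "rx": -0.14, "ry": -0.02, "rz": 0.2}]
25 rows end [0.5317 0.1517 0.1022] [ 1.6505e+02 -2.0000e-02  6.9990e+01]
```

Emit:
carry_out([
  {"fingers": 1, "dx": 0, "dy": 0, "dz": -0.78, "rx": 0, "ry": 0, "rz": 0},
  {"fingers": 1, "dx": 0, "dy": 0, "dz": -0.77, "rx": 0, "ry": 0, "rz": 0},
  {"fingers": 1, "dx": 0, "dy": 0, "dz": -0.78, "rx": 0, "ry": 0, "rz": 0},
  {"fingers": 1, "dx": 0, "dy": 0, "dz": -0.77, "rx": 0, "ry": 0, "rz": 0},
  {"fingers": 1, "dx": 0, "dy": 0, "dz": -0.78, "rx": 0, "ry": 0, "rz": 0},
  {"fingers": 1, "dx": 0, "dy": 0, "dz": -0.77, "rx": 0, "ry": 0, "rz": 0},
  {"fingers": 1, "dx": 0.8, "dy": 0.11, "dz": -0.02, "rx": 0, "ry": 0, "rz": 0.17},
  {"fingers": 1, "dx": 0.81, "dy": 0.09, "dz": -0.02, "rx": 0, "ry": 0, "rz": 0.16},
  {"fingers": 1, "dx": 0.81, "dy": 0.07, "dz": -0.02, "rx": 0, "ry": 0, "rz": 0.17},
  {"fingers": 1, "dx": 0.81, "dy": 0.04, "dz": -0.01, "rx": 0, "ry": 0, "rz": 0.17},
  {"fingers": 1, "dx": 0.81, "dy": 0.01, "dz": -0.02, "rx": 0, "ry": 0, "rz": 0.16},
  {"fingers": 1, "dx": 0.81, "dy": 0, "dz": -0.02, "rx": 0, "ry": 0, "rz": 0.17},
])

```text
time_s: 6.22
tool_pos: [0.5385, -0.1716, 0.1583]
tool_rot: [-179.9, -0.0, 94.9]
force: [0.5, -0.5, -2.0]
grip_width: 0.0137
```

Emit:
carry_out([
  {"fingers": 1, "dx": 0.82, "dy": -0.03, "dz": -0.02, "rx": 0, "ry": 0, "rz": 0.17},
  {"fingers": 1, "dx": 0.81, "dy": -0.05, "dz": -0.02, "rx": 0, "ry": 0, "rz": 0.16},
  {"fingers": 1, "dx": 0.8, "dy": -0.08, "dz": -0.02, "rx": 0, "ry": 0, "rz": 0.17},
  {"fingers": 1, "dx": 0.84, "dy": 0.01, "dz": 0.19, "rx": -0.15, "ry": -0.03, "rz": 0.2},
  {"fingers": 1, "dx": 0.84, "dy": -0.03, "dz": 0.19, "rx": -0.15, "ry": -0.02, "rz": 0.2},
  {"fingers": 1, "dx": 0.84, "dy": -0.07, "dz": 0.18, "rx": -0.15, "ry": -0.03, "rz": 0.2},
  {"fingers": 1, "dx": 0.83, "dy": -0.09, "dz": 0.18, "rx": -0.14, "ry": -0.02, "rz": 0.2},
  {"fingers": 1, "dx": 0.84, "dy": -0.13, "dz": 0.17, "rx": -0.15, "ry": -0.03, "rz": 0.19},
  {"fingers": 1, "dx": 0.83, "dy": -0.17, "dz": 0.17, "rx": -0.15, "ry": -0.03, "rz": 0.2},
  {"fingers": 1, "dx": 0.82, "dy": -0.19, "dz": 0.15, "rx": -0.15, "ry": -0.02, "rz": 0.2},
  {"fingers": 1, "dx": 0.82, "dy": -0.23, "dz": 0.15, "rx": -0.15, "ry": -0.03, "rz": 0.2},
  {"fingers": 1, "dx": 0.81, "dy": -0.26, "dz": 0.13, "rx": -0.15, "ry": -0.03, "rz": 0.2},
])

```text
time_s: 7.72
tool_pos: [0.5309, 0.1271, 0.108]
tool_rot: [166.5, 0.3, 71.9]
force: [1.2, -0.6, -2.6]
grip_width: 0.0137
```

Emit:
carry_out([
  {"fingers": 1, "dx": 0.8, "dy": -0.29, "dz": 0.13, "rx": -0.14, "ry": -0.02, "rz": 0.2},
  {"fingers": 1, "dx": 0, "dy": 0, "dz": 0, "rx": 0, "ry": 0, "rz": 0},
  {"fingers": 1, "dx": 0, "dy": 0, "dz": 0, "rx": 0, "ry": 0, "rz": 0},
])

```text
time_s: 8.1
tool_pos: [0.5316, 0.1509, 0.1024]
tool_rot: [165.1, 0.1, 70.0]
force: [-1.1, -0.0, -2.5]
grip_width: 0.0137
```

Run:
```python
from h import *
o=sensors.get_obs();print(o["tool_pos"],o["tool_rot"],o["force"],o["grip_width"])
br=lambda a:np.clip(a.astype(float)*1.6,0,255).astype(np.uint8)
c=imaging.read_camera("side")["color"][:,:,::-1]
cv2.imwrite("pics/s2.png",br(cv2.resize(c[170:340,160:330],None,fx=3.5,fy=3.5,interpolation=2)))
c=imaging.read_camera("top")["color"][:,:,::-1]
cv2.imwrite("pics/t2.png",br(cv2.resize(c[150:280,80:270],None,fx=4,fy=4,interpolation=2)))
```

```text
[0.53156656 0.15092575 0.10242423] [1.65096893e+02 5.18991984e-02 6.99681495e+01] [-1.11388358 -0.03896596 -2.52689095] 0.01367697563354685
```

View pics/s2.png

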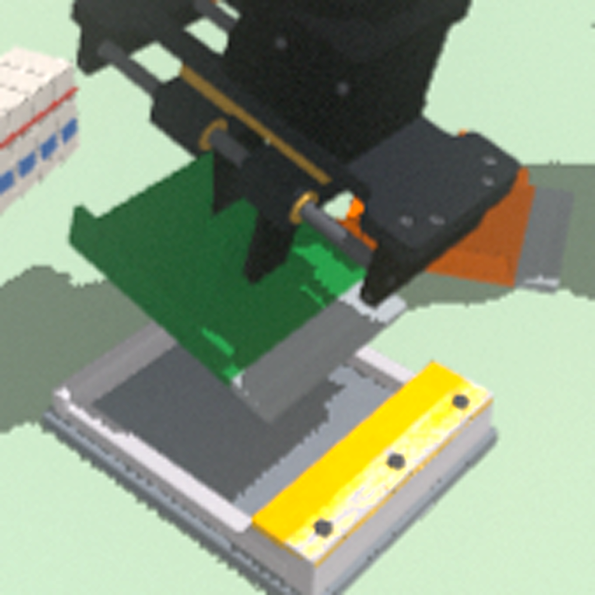

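View pics/t2.png

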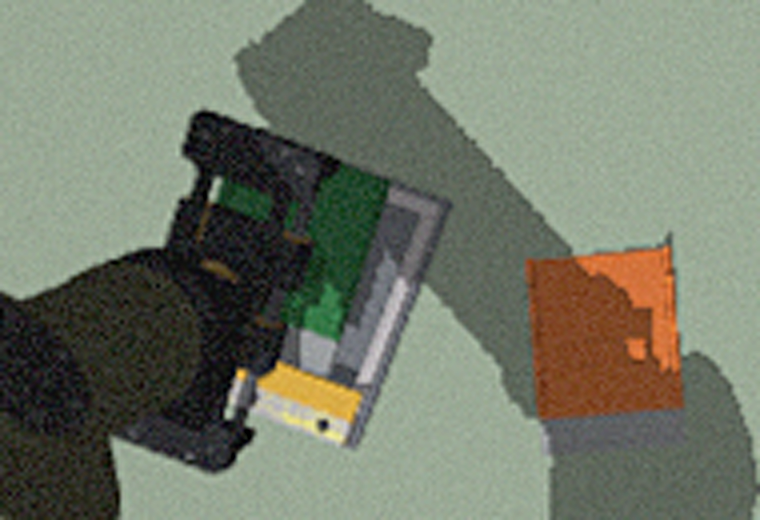

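```bash
cat > ins.py <<'E'
from h import *
from scipy.spatial.transform import Rotation as R
def frame():
    o=sensors.get_obs(); return o["tool_pos"],R.from_euler("xyz",o["tool_rot"],degrees=True)
def insert_pt(q,off=(0,0,.016)):
    """insert local pt (underside centre origin, m) -> world by grasp model"""
    p,r=frame(); q=np.array(q)-np.array(off)
    return p+r.apply([q[1],q[0],-q[2]])
E
python3 - <<'E'
from ins import *
S=imaging.read_camera("side");T=imaging.read_camera("top")
for n,q in(("tongue +y top",(-.065,.048,.006)),("tongue +y bot",(-.065,.048,0)),("tongue -y top",(-.065,-.048,.006)),("far -y",(.065,-.048,.006)),("bound +y",(-.041,.048,.006)),("post",(.065,.048,.024)),("bound -y top",(-.041,-.048,.006))):
    w=insert_pt(q); print(n,w.round(4),"side crop",((proj(S,w)-[160,170])*3.5).round(),"top crop",((proj(T,w)-[80,150])*4).round())
E
```

```text
tongue +y top [0.4922 0.2163 0.0765] side crop [269. 411.] top crop [182. 322.]
tongue +y bot [0.4937 0.2158 0.0707] side crop [267. 420.] top crop [186. 320.]
tongue -y top [0.4592 0.1262 0.0765] side crop [406. 302.] top crop [325. 376.]
far -y [0.5771 0.0829 0.11  ] side crop [213. 145.] top crop [388. 182.]
bound +y [0.514  0.2083 0.0827] side crop [229. 375.] top crop [193. 287.]
post [0.6058 0.1747 0.1274] side crop [ 72. 203.] top crop [231. 131.]
bound -y top [0.4809 0.1182 0.0827] side crop [368. 271.] top crop [336. 341.]
```

Run:
```python
from plan import *; from tgt import *
a=tcp(-43,0,60,15)
plan(*a,[tcp(-43,0,5,15)],maxs=.012)
plan(*tcp(-43,0,5,15),[tcp(-65,0,5,15)],maxs=.006)
```

```text
[{"dy": -0.09, "dz": 0.35}, {"dy": -0.1, "dz": 0.36}, {"dy": -0.09, "dz": 0.35}, {"dy": -0.1, "dz": 0.36}, {"dy": -0.09, "dz": 0.35}]
5 rows end [0.5318 0.1516 0.0473] [165.   0.  70.]
[{"dy": -0.18, "dz": -0.05}, {"dy": -0.17, "dz": -0.04}, {"dy": -0.18, "dz": -0.05}, {"dy": -0.18, "dz": -0.05}]
4 rows end [0.511  0.1592 0.0473] [165.   0.  70.]
```

Emit:
carry_out([
  {"fingers": 1, "dx": 0, "dy": -0.09, "dz": 0.35, "rx": 0, "ry": 0, "rz": 0},
  {"fingers": 1, "dx": 0, "dy": -0.1, "dz": 0.36, "rx": 0, "ry": 0, "rz": 0},
  {"fingers": 1, "dx": 0, "dy": -0.09, "dz": 0.35, "rx": 0, "ry": 0, "rz": 0},
  {"fingers": 1, "dx": 0, "dy": -0.1, "dz": 0.36, "rx": 0, "ry": 0, "rz": 0},
  {"fingers": 1, "dx": 0, "dy": -0.09, "dz": 0.35, "rx": 0, "ry": 0, "rz": 0},
  {"fingers": 1, "dx": 0, "dy": 0, "dz": 0, "rx": 0, "ry": 0, "rz": 0},
])

```text
time_s: 9.05
tool_pos: [0.5312, 0.1515, 0.0466]
tool_rot: [165.2, 0.0, 70.0]
force: [0.3, 0.1, -2.2]
grip_width: 0.014
```

Run:
```python
from h import *
o=sensors.get_obs();print(o["tool_pos"],o["tool_rot"],o["force"],o["grip_width"])
br=lambda a:np.clip(a.astype(float)*1.6,0,255).astype(np.uint8)
c=imaging.read_camera("side")["color"][:,:,::-1]
cv2.imwrite("pics/s3.png",br(cv2.resize(c[200:340,160:320],None,fx=4,fy=4,interpolation=2)))
```

```text
[0.53115283 0.15152495 0.04657942] [1.65162442e+02 4.41814634e-02 6.99872693e+01] [ 0.26659331  0.08284348 -2.15862945] 0.014047359072231345
```

View pics/s3.png

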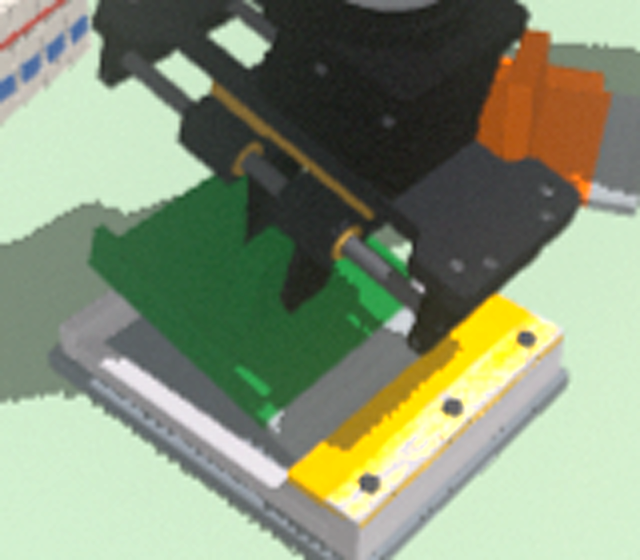

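The tongue edge, running from about (285,465) to (400,330) in the crop, is down in the nest in front of the lip, and nothing is touching. Next I slide it under the lip.

Emit:
carry_out([
  {"fingers": 1, "dx": 0, "dy": -0.18, "dz": -0.05, "rx": 0, "ry": 0, "rz": 0},
  {"fingers": 1, "dx": 0, "dy": -0.17, "dz": -0.04, "rx": 0, "ry": 0, "rz": 0},
  {"fingers": 1, "dx": 0, "dy": -0.18, "dz": -0.05, "rx": 0, "ry": 0, "rz": 0},
  {"fingers": 1, "dx": 0, "dy": -0.18, "dz": -0.05, "rx": 0, "ry": 0, "rz": 0},
  {"fingers": 1, "dx": 0, "dy": 0, "dz": 0, "rx": 0, "ry": 0, "rz": 0},
])

```text
time_s: 9.72
tool_pos: [0.5109, 0.1595, 0.048]
tool_rot: [165.0, -0.0, 70.0]
force: [-0.6, 0.4, -2.7]
grip_width: 0.0138
```

Run:
```python
from ins import *
from plan import *; from tgt import *
o=sensors.get_obs();print(o["tool_pos"],o["tool_rot"],o["force"],o["grip_width"])
br=lambda a:np.clip(a.astype(float)*1.6,0,255).astype(np.uint8)
S=imaging.read_camera("side");c=S["color"][:,:,::-1]
cv2.imwrite("pics/s4.png",br(cv2.resize(c[200:340,160:320],None,fx=4,fy=4,interpolation=2)))
for n,q in(("bound +y",(-.041,.048,.006)),("post",(.065,.048,.024))):
    w=insert_pt(q); print(n,w.round(4),"side crop",((proj(S,w)-[160,200])*4).round())
s=tcp(-65,0,5,15)
plan(*s,[tcp(-65,0,3,10),tcp(-65,0,2,5),tcp(-65,0,1,1.5)],maxs=.006,maxr=2.5)
```

```text
[0.51090022 0.15953089 0.04798063] [ 1.65030203e+02 -5.56530592e-03  7.00184442e+01] [-0.56179621  0.39789119 -2.72188023] 0.013777609083570628
bound +y [0.4929 0.2171 0.0278] side crop [306. 445.]
post [0.5847 0.1836 0.0726] side crop [127. 245.]
[{"dy": 0.01, "dz": 0.09, "rx": 0.17}, {"dy": 0.01, "dz": 0.08, "rx": 0.16}, {"dy": 0.01, "dz": 0.08, "rx": 0.17}, {"dy": 0.01, "dz": 0.08, "rx": 0.17}, {"dy": 0.01, "dz": 0.07, "rx": 0.16}, {"dy": 0.02, "dz": 0.08, "rx": 0.17}, {"dy": 0.01, "dz": 0.08, "rx": 0.18}, {"dy": 0.02, "dz": 0.08, "rx": 0.17}]
8 rows end [0.5167 0.1571 0.0288] [178.5   0.   70. ]
```

View pics/s4.png

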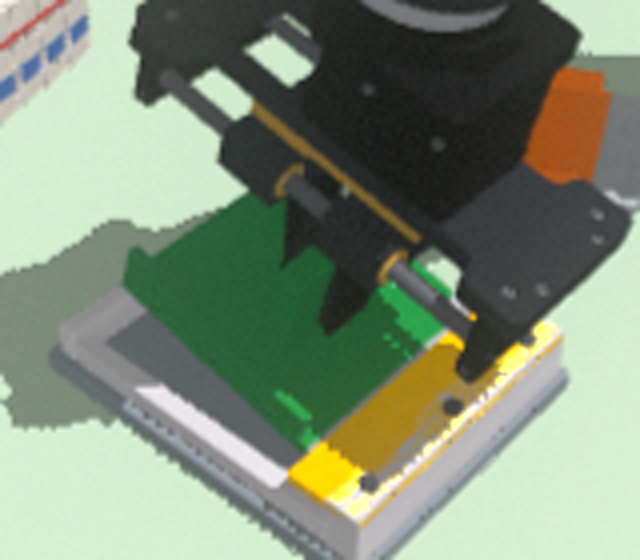

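The tongue is under the lip: the green/steel boundary at (306,448) meets the lip edge. Now I lower the far end.

Emit:
carry_out([
  {"fingers": 1, "dx": 0, "dy": 0.01, "dz": 0.09, "rx": 0.17, "ry": 0, "rz": 0},
  {"fingers": 1, "dx": 0, "dy": 0.01, "dz": 0.08, "rx": 0.16, "ry": 0, "rz": 0},
  {"fingers": 1, "dx": 0, "dy": 0.01, "dz": 0.08, "rx": 0.17, "ry": 0, "rz": 0},
  {"fingers": 1, "dx": 0, "dy": 0.01, "dz": 0.08, "rx": 0.17, "ry": 0, "rz": 0},
  {"fingers": 1, "dx": 0, "dy": 0.01, "dz": 0.07, "rx": 0.16, "ry": 0, "rz": 0},
  {"fingers": 1, "dx": 0, "dy": 0.02, "dz": 0.08, "rx": 0.17, "ry": 0, "rz": 0},
  {"fingers": 1, "dx": 0, "dy": 0.01, "dz": 0.08, "rx": 0.18, "ry": 0, "rz": 0},
  {"fingers": 1, "dx": 0, "dy": 0.02, "dz": 0.08, "rx": 0.17, "ry": 0, "rz": 0},
  {"fingers": 1, "dx": 0, "dy": 0, "dz": 0, "rx": 0, "ry": 0, "rz": 0},
])

```text
time_s: 10.9
tool_pos: [0.5174, 0.1568, 0.0291]
tool_rot: [178.6, -0.0, 69.9]
force: [-0.8, 0.3, -2.0]
grip_width: 0.0138
```

Run:
```python
from ins import *
o=sensors.get_obs();print(o["tool_pos"],o["tool_rot"],o["force"],o["wrist_torque"],o["grip_width"])
br=lambda a:np.clip(a.astype(float)*1.6,0,255).astype(np.uint8)
S=imaging.read_camera("side");c=S["color"][:,:,::-1]
cv2.imwrite("pics/s5.png",br(cv2.resize(c[200:340,160:320],None,fx=4,fy=4,interpolation=2)))
for n,q in(("bound +y",(-.041,.048,.006)),("post",(.065,.048,.024))):
    w=insert_pt(q); print(n,w.round(4),"side crop",((proj(S,w)-[160,200])*4).round())
```

```text
[0.51743331 0.15681719 0.02907898] [ 1.78606134e+02 -2.98699750e-02  6.99067412e+01] [-0.76164375  0.31295832 -2.01800656] [-0.02062941 -0.01929759  0.00504204] 0.01376099838812203
bound +y [0.4953 0.2162 0.0182] side crop [301. 459.]
post [0.5944 0.18   0.0388] side crop [115. 296.]
```

View pics/s5.png

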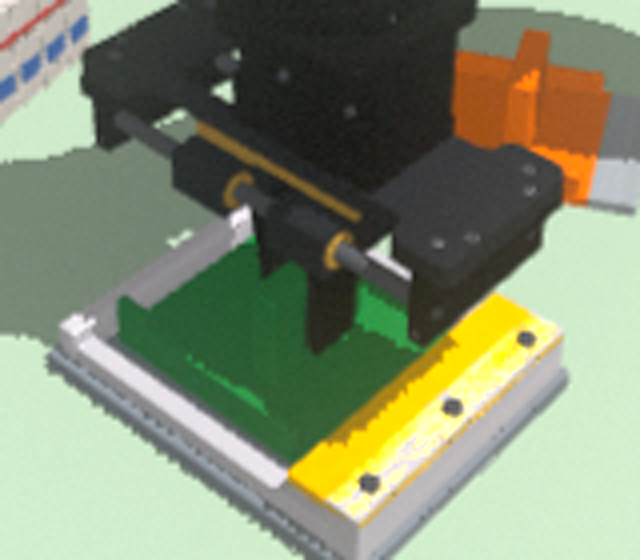

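Emit:
carry_out([
  {"fingers": 1, "dx": 0, "dy": 0, "dz": 0.05, "rx": 0.08, "ry": 0, "rz": 0},
  {"fingers": 1, "dx": 0, "dy": 0, "dz": 0.04, "rx": 0.07, "ry": 0, "rz": 0},
  {"fingers": 1, "dx": 0, "dy": 0, "dz": 0, "rx": 0, "ry": 0, "rz": 0},
  {"fingers": 1, "dx": 0, "dy": 0, "dz": 0, "rx": 0, "ry": 0, "rz": 0},
])

```text
time_s: 11.45
tool_pos: [0.517, 0.1573, 0.0267]
tool_rot: [-180.0, -0.0, 70.0]
force: [0.4, 1.0, -1.5]
grip_width: 0.0139
```

Emit:
carry_out([
  {"fingers": 1, "dx": 0, "dy": 0, "dz": 0.03, "rx": 0, "ry": 0, "rz": 0},
  {"fingers": 1, "dx": 0, "dy": 0, "dz": 0, "rx": 0, "ry": 0, "rz": 0},
  {"fingers": 1, "dx": 0, "dy": 0, "dz": 0, "rx": 0, "ry": 0, "rz": 0},
])

```text
time_s: 11.82
tool_pos: [0.5171, 0.1573, 0.0262]
tool_rot: [-180.0, -0.0, 70.0]
force: [-1.6, -1.5, 4.0]
grip_width: 0.0136
```

Contact is confirmed: the vertical force went from -2 N to +4 N with the plate level. Now I open a little, look, and then back off.

Emit:
carry_out([
  {"fingers": 0.2, "dx": 0, "dy": 0, "dz": 0, "rx": 0, "ry": 0, "rz": 0},
  {"fingers": 0.2, "dx": 0, "dy": 0, "dz": 0, "rx": 0, "ry": 0, "rz": 0},
  {"fingers": 0.2, "dx": 0, "dy": 0, "dz": 0, "rx": 0, "ry": 0, "rz": 0},
  {"fingers": 0.2, "dx": 0, "dy": 0, "dz": 0, "rx": 0, "ry": 0, "rz": 0},
])

```text
time_s: 12.32
tool_pos: [0.5171, 0.1572, 0.0258]
tool_rot: [-180.0, -0.0, 70.0]
force: [-0.3, 0.3, -0.5]
grip_width: 0.034
```

Emit:
carry_out([
  {"fingers": 0.2, "dx": 0, "dy": 0, "dz": -0.3, "rx": 0, "ry": 0, "rz": 0},
  {"fingers": 0.2, "dx": 0, "dy": 0, "dz": -0.6, "rx": 0, "ry": 0, "rz": 0},
  {"fingers": 0.2, "dx": 0, "dy": 0, "dz": -0.9, "rx": 0, "ry": 0, "rz": 0},
  {"fingers": 0.2, "dx": 0, "dy": 0, "dz": -0.9, "rx": 0, "ry": 0, "rz": 0},
  {"fingers": 0.2, "dx": 0, "dy": 0, "dz": -0.9, "rx": 0, "ry": 0, "rz": 0},
  {"fingers": 0.2, "dx": 0, "dy": 0, "dz": -0.9, "rx": 0, "ry": 0, "rz": 0},
  {"fingers": 0.2, "dx": -0.9, "dy": 0, "dz": -0.3, "rx": 0, "ry": 0, "rz": 0},
  {"fingers": 0.2, "dx": -0.9, "dy": 0, "dz": 0, "rx": 0, "ry": 0, "rz": 0},
  {"fingers": 0.2, "dx": -0.9, "dy": 0, "dz": 0, "rx": 0, "ry": 0, "rz": 0},
  {"fingers": 0.2, "dx": -0.9, "dy": 0, "dz": 0, "rx": 0, "ry": 0, "rz": 0},
  {"fingers": 0.2, "dx": -0.9, "dy": 0, "dz": 0, "rx": 0, "ry": 0, "rz": 0},
  {"fingers": 0.2, "dx": 0, "dy": 0, "dz": 0, "rx": 0, "ry": 0, "rz": 0},
])

```text
time_s: 13.82
tool_pos: [0.4709, 0.0285, 0.1709]
tool_rot: [179.9, 0.0, 69.8]
force: [-0.1, -0.2, 0.1]
grip_width: 0.0347
```

Run:
```python
from h import *
o=sensors.get_obs();print(o["time_s"],o["tool_pos"],o["force"],o["grip_width"])
br=lambda a:np.clip(a.astype(float)*1.6,0,255).astype(np.uint8)
S=imaging.read_camera("side");c=S["color"][:,:,::-1]
cv2.imwrite("pics/s6.png",br(cv2.resize(c[180:340,150:350],None,fx=4,fy=3.7,interpolation=2)))
T=imaging.read_camera("top");c=T["color"][:,:,::-1]
cv2.imwrite("pics/t6.png",br(cv2.resize(c[110:270,100:270],None,fx=3.7,fy=3.7,interpolation=2)))
```

```text
13.825 [0.47085269 0.02846118 0.17094887] [-0.14115162 -0.15328599  0.11404223] 0.03471383253916344
```

View pics/s6.png

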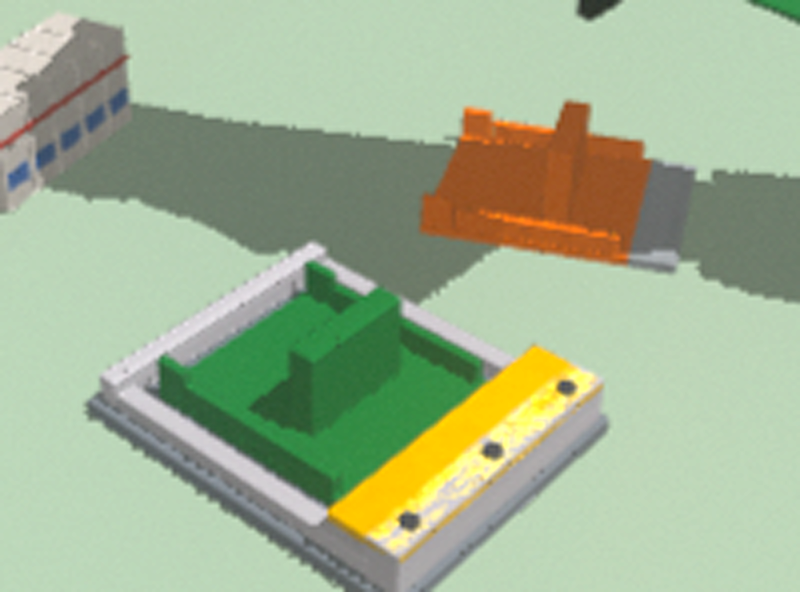

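View pics/t6.png

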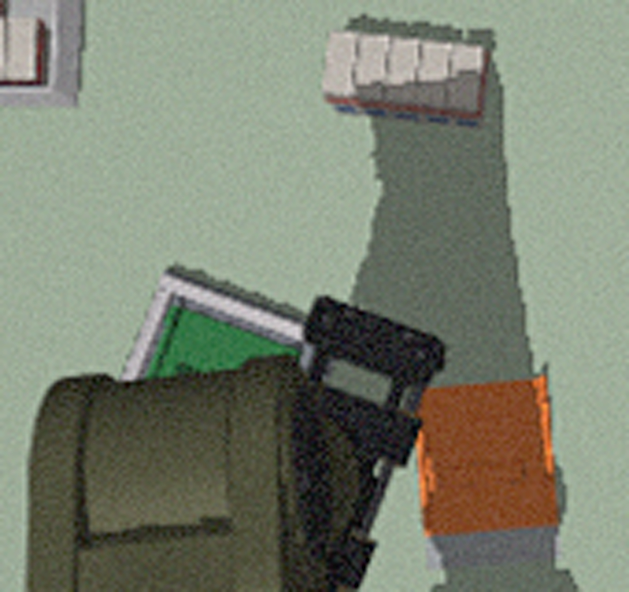

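The insert is down in the nest with its steel tongue hidden under the lip. The wall top is at about (345,325) in the side crop. The orange insert and the cartons look unmoved. I'll do a numeric check next.

Run:
```python
from h import *
from scipy.spatial.transform import Rotation as R
S=imaging.read_camera("side"); J=np.array([.517,.157,0])
g=lambda x,y:((x+.5)/4-.5+150,(y+.5)/3.7-.5+180)
A=R.from_euler("z",20,degrees=True)
w=[A.apply(onz(S,g(*p),.062)-J) for p in((291,350),(315,360),(400,298),(371,289))]
print("wall top in jig mm",(np.array(w)*1000).round(1).tolist(),"mid",(np.mean(w,0)*1000).round(1))
for n,q in(("post+y",(.065,.048,.034)),("post-y",(.065,-.048,.034)),("rib+y start",(-.041,.048,.028))):
    p=proj(S,A.inv().apply(q)+J); print(n,((p-[150,180]+.5)*[4,3.7]).round())
```

```text
wall top in jig mm [[4.0, 29.4, 62.0], [-7.5, 27.6, 62.0], [-6.6, -25.6, 62.0], [6.7, -22.2, 62.0]] mid [-0.9  2.3 62. ]
post+y [158. 358.]
post-y [314. 258.]
rib+y start [344. 484.]
```

Run:
```python
from cell import ticket
print(ticket.sign_off())
```

```text
the job is handed in; nothing more can be done
None
```

I fitted the middle-sized green insert into the jig and handed the job in at about 14 s; the sign-off gives no verdict. I took the insert by its grip wall, tilted it 15° and slid the tongue under the yellow lip. I then lowered the other end until the plate was level, and opened the fingers only after the floor took about 6 N.

**Last checks:**
- **Position:** the wall top measured about -1 mm (x) and +2 mm (y) from the nest middle, within the 12 and 14 mm limits.
- **Flatness:** the posts and ribs sat within 1–2 camera pixels of where a flat, seated plate would put them.
- **Robot clear:** it was well above the jig and reading no contact force.
- **Orange insert and cartons:** they looked unmoved in the pictures, but I did not measure them.

No check failed. My estimates of the jig's position disagreed by a few millimetres between the two cameras, which is within the fit. A few early move calls were refused for missing keys, and nothing moved in them.

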